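Offer up the matching lever to a lock chassis

TASK

The flat-bar lever and the square rose belong together: slide that rose down over the spindle of the lock in the door block until it sits flat on the mounting plate, squared up with the block, and let it go. Then lift the flat-bar lever by its balance point and hold it level about 2 cm above the spindle's end, its hub in line with the spindle and its grip pointing away from the latch bolt. Finish while still holding it there, so that I can press the lever catch in; leave the other lever, the other rose and everything else on the bench where they lie.

Things in the scene. Friction and masses are not known exactly. Their poses are not given: they have to be found in the camera images.
- door_block: Fixture screwed to the bench: a door offcut lying flat, 150 (x) x 130 (y) x 44 mm high, with 20 mm high cleats along its -x and +x edges. On it a round dark mounting plate, 56 mm across, top face 48 mm above the bench; from its middle rises the lock's spindle. Latch bolt in the -y edge. Origin on the bench right below the spindle's axis; z up, y straight away from the latch bolt.
- spindle_top (a point): Centre of the free upper end of the upright spindle, a metal tube 24 mm in diameter that rises 40 mm from the mounting plate (its last 4 mm tapered); 88 mm above the bench.
- latch_bolt (a point): Outer end of the latch bolt, a steel tongue 18 mm wide that sticks out 13 mm from a brass face plate in the block's edge; 80 mm from the spindle's axis (block -y), 22 mm above the bench.
- square_rose: Square rose, satin steel, loose, 0.12 kg, lying flat: plate 66 x 66 x 8 mm with a round collar on top, 38 mm outside diameter, 12 mm high (20 mm overall); hole 30 mm in diameter right through. Origin at the centre of the underside, z up, x and y parallel to its sides. The collar can be gripped across from above. Seated, its underside is 48 mm above the bench.
- flat_lever: Flat-bar door lever, satin steel, loose, 0.48 kg, mate of the square rose. Heavy round hub 36 mm across, 48 mm high, mouth down (socket 27 mm wide, 30 mm deep); from it a level bar 24 mm wide, 10 mm thick, 33 to 43 mm above the mouth, with a square end bent straight down to the bench, outer face 120 mm from the hub's axis. Origin: centre of the hub's mouth; z up, x along the bar from the hub.
- flat_lever_balance (a point): Balance point of the flat-bar lever: on the bar's centre line, 35 mm from the hub's axis, 38 mm above the hub's mouth. The bar is 24 mm wide and free on both sides here, to be gripped across from above, within 14 mm of this point along the bar.
- flat_lever_tip (a point): Corner at the return end of the flat-bar lever: on the bar's centre line, 115 mm from the hub's axis.
- round_lever: Another door lever of the same steel and size, but its bar is a slim round rod, 13 mm in diameter, that bows to the side and curves down at the end. Not needed. Origin at the centre of the hub's mouth, x along the bar.
- round_rose: Another rose, a round plate 66 mm in diameter with the same collar. Not needed. Origin at the centre of the underside.
- brass_knob: Brass door knob standing on its rose, 64 mm across, 63 mm high; bystander, origin at the centre of the underside.
- rim_cylinder: Brass rim cylinder standing on its face, 42 mm across, 58 mm high; bystander, origin at the centre of the underside.
- screwdriver: Screwdriver lying on the bench; bystander, x along it to the tip.
- key: Brass key lying flat, 55 mm long; bystander, origin at the centre of its bow.
- pin_tray: Aluminium pinning tray, 100 x 150 x 14 mm; bystander, origin at the centre of the underside.
- oil_can: Oil can, 52 mm diameter, 110 mm high; bystander, origin at the centre of the underside.

How it is judged:
On the way, in this order (a step that is already met when the one before it is completed fails the run):
1. the square rose sits flat on the mounting plate, over the spindle and squared up with the block, let go by the fingers (z of square_rose in the frame of door_block between 0.045 and 0.051 m and horizontal distance between square_rose and spindle_top below 0.005 m and angle between square_rose's own z axis and vertical below 0.05 rad and (angle between the x axis of square_rose and the x axis of door_block, either way round below 0.15 rad or angle between the x axis of square_rose and the y axis of door_block, either way round below 0.15 rad) and contact force between the fingers and square_rose below 0.1 N), for 0.3 s.
2. the flat-bar lever is off the bench, held in the fingers at its balance point (contact force between the fingers and flat_lever above 1 N and x of the grasp point in the frame of flat_lever between 0.021 and 0.049 m and height (world z) of flat_lever above 0.03 m), for 0.2 s.
At the end, for the whole second after the job is handed in: Flat-bar lever held in the fingers 14 mm or less from its balance point, still, level within 4 deg, hub mouth 10-35 mm above the spindle and 8 mm or less off axis, bar within 11 deg of straight away from the latch. Square rose seated, square within 8 deg, untouched. Nothing else moved over 30 mm (all of step 1 and contact force between the fingers and flat_lever above 1 N and x of the grasp point in the frame of flat_lever between 0.021 and 0.049 m and angle between flat_lever's own z axis and vertical below 0.07 rad and horizontal distance between flat_lever and spindle_top below 0.008 m and z of flat_lever in the frame of door_block between 0.098 and 0.123 m and angle between the x axis of flat_lever and the y axis of door_block, either way round below 0.2 rad and y of flat_lever_tip in the frame of door_block above 0.05 m and linear speed of flat_lever below 0.03 m/s and contact force between flat_lever and door_block below 0.05 N and contact force between flat_lever and square_rose below 0.05 N); the arm keeps its last pose, push and grip.
It fails at once if the other lever or the other rose is moved more than 30 mm (distance of any of round_lever, round_rose from where it was at the start of the episode above 0.03 m).
It fails at once if another thing lying on the bench is moved more than 30 mm (distance of any of brass_knob, rim_cylinder, screwdriver, key, pin_tray, oil_can from where it was at the start of the episode above 0.03 m).
It also fails if it takes over 51 s, if anything falls off the work surface, if the arm or the gripper's body presses on something with over 40 N, if the wrist force passes 120 N, or if a joint passes its speed limit or range.

ROBOT

A 6-joint arm with a two-finger parallel gripper is mounted at the origin on the work surface. World frame = base frame: x ahead of the robot, y to its left, z up, the work surface at z = 0. Lengths are in m, angles in rad, forces in N, time in s.
With the tool pointing down it reaches from about 0.35 to 0.925 m from the base axis. Payload 6.4 kg.
Tool frame: the origin (TCP) lies between the finger pads; the fingertips stand 17 mm ahead of it and the grasp point (between the pads) lies 2 mm behind it (bot.tips_ahead is the distance from the TCP to the fingertips, in m); z points along the fingers, y is the line along which they close (so a half turn about z gives the same grasp; the last joint's range is limited). The gripper opens to 94 mm and grips with 3 to 60 N. Pads are 16 mm wide; open, the fingers measure 119 mm over their backs; the gripper's body (75 mm by 177 mm) begins 78 mm behind the grasp point.
Start: joints at [0.971, 0.245, 1.558, -0, 1.339, -0.174], TCP at [0.268, 0.592, 0.222] pointing down, gripper open.
Joint ranges: [-3.13, 3.13], [-1.02, 2.26], [0.13, 2.54], [-0.95, 4.09], [0.21, 2.88], [-2.74, 2.74]. Speed limits (rad/s): [2.57, 2.57, 3.14, 3.14, 3.14, 3.14].

INTERFACE

Orientations are given as [roll, pitch, yaw] about the fixed x, y, z axes, in that order (R = Rz(yaw) Ry(pitch) Rx(roll)).
In Python, from cell import bot gives the robot as it stands.
- The arm moves only by the tool nudge_tcp, called after "Call:" as a command line: name --argument value ..., lists and objects as JSON in quotes. Schema: {"type":"object","properties":{"steps":{"type":"array","items":{"type":"array","prefixItems":[{"type":"array","items":{"type":"number"},"minItems":3,"maxItems":3},{"type":"number"},{"type":"number"}],"minItems":3,"maxItems":3},"minItems":1,"maxItems":20},"grip_force":{"type":"number"},"only":{"type":"string"},"quiet":{"type":"boolean"},"lines":{"type":"string"}},"required":["steps"],"additionalProperties":false}. steps is a list of rows, 1 to 20 of them, each written [[dx, dy, dz], turn, opening]: dx, dy, dz in shares of 75 cm (1.0 is 75 cm), then a turn about the tool's z in shares of 90 degrees (1.0 is 90 degrees), then the finger opening in m; each row is the pose to reach, as a shift and turn from the pose commanded when the call began, along the tool's axes at that moment; what a row does not reach only later rows make up. A row lasts 1/12 s, in which the tool goes at most 0.0417 m and 0.125 rad, less where a joint would pass 70% of its speed; a pose out of reach is approached as far as the arm can. The fingers move at their own pace and stop on an object; grip_force is the grip in N (left out, the last holds). Time passes only in rows, so rows that do not move let the fingers close. The tool returns the time, the measured TCP pose, the force, the opening and the grip force at its end. only (a regular expression) keeps the lines of the reply that match it, lines (a string "A,B") keeps lines A to B, and quiet returns only ok. A shift or turn number past 1, either way, is cut back to 1. Input that does not fit is refused with a message, and nothing moves.
- bot.get_obs(): the state, without advancing time (a new reading comes with each control period).
- bot.grab_frame(name): name is "side" or "top"; returns the picture (480x640x3 uint8, red, green, blue); there is no depth.
- bot.calibration(name): a dict with "camera_matrix" (3x3 intrinsics, pixels), "world_from_camera" (4x4, takes a point from camera to world coordinates). Camera axes: x right, y down, z forward; pixel columns grow to the right and rows downward; lengths in m; the calibration is good to about 2 mm. A picture is of the moment at which its call begins. calibration takes no time and is no camera call.
- bot.finish_job(): hands the job in; it is judged then, once.
The state is a dict: "clock": time; "joint_positions": joint angles; "qd": joint speeds; "tau": joint torques, N m; "tool_pos": TCP position; "orientation": TCP orientation; "ft_force": force on the tool from outside, world axes, zero at the start; "wrist_torque": the same for the moment, N m; "finger_gap": finger opening in m; "grasp_force": force on a finger pad.
Only numpy, scipy, OpenCV 4.12 (cv2) and the standard library are available. Lean on these libraries where they do the work, as an engineer would, in place of code of your own. Each camera call takes 0.05 s, during which the arm holds its last target. There are 200 camera calls.

## Working session

There is one attempt and no reset: what is moved stays moved. The work goes in short steps, Python scripts to look and compute and a tool call to move; the robot and the scene stay as the last step left them, time stands still between calls to the robot, and variables do not carry over. Pictures are saved under pics/ and viewed, at most 10 in all, crops included, and the job is handed in when it is done.

```bash
ls; mkdir -p pics; python3 - <<'E'
from cell import bot
import cv2
for n in("top","side"):
    im=bot.grab_frame(n); cv2.imwrite(f"pics/{n}0.png",im[:,:,::-1]); c=bot.calibration(n); print(c)
print(bot.get_obs())
E
```

```text
cell.py
pics
{'camera_matrix': array([[470.75551856,   0.        , 315.04865114],
       [  0.        , 470.75551856, 242.18154944],
       [  0.        ,   0.        ,   1.        ]]), 'world_from_camera': array([[-1.34226083e-03, -9.88706596e-01,  1.49858152e-01,
         3.67654533e-01],
       [-9.99902991e-01,  3.40458989e-03,  1.35061713e-02,
        -9.09640452e-03],
       [-1.38638462e-02, -1.49825485e-01, -9.88615253e-01,
         1.36040488e+00],
       [ 0.00000000e+00,  0.00000000e+00,  0.00000000e+00,
         1.00000000e+00]])}
{'camera_matrix': array([[589.48339591,   0.        , 325.79287048],
       [  0.        , 589.48339591, 238.9126105 ],
       [  0.        ,   0.        ,   1.        ]]), 'world_from_camera': array([[ 0.98775004, -0.12126862,  0.09820275,  0.43198389],
       [-0.15568552, -0.72319864,  0.67286384, -0.9237096 ],
       [-0.01057718, -0.67991003, -0.73321925,  1.06054395],
       [ 0.        ,  0.        ,  0.        ,  1.        ]])}
{'clock': 0.1, 'joint_positions': array([ 9.70927597e-01,  2.45729461e-01,  1.55885906e+00, -2.72460741e-05,
        1.33869992e+00, -1.74083625e-01]), 'qd': array([ 0.00098173, -0.00019121, -0.00269878, -0.00034417, -0.00072301,
        0.00173044]), 'tau': array([-1.32799305e-04, -4.16917169e+01, -3.15523803e+01,  6.86978898e-02,
        3.10006680e-02, -4.95034806e-05]), 'tool_pos': array([0.26817759, 0.59154868, 0.22148275]), 'orientation': array([-3.13991791e+00, -2.67615300e-04,  2.71581361e+00]), 'ft_force': array([-0.04498892, -0.03348777,  0.37587999]), 'wrist_torque': array([-0.00558434, -0.00439863, -0.03870212]), 'grasp_force': 0.0, 'finger_gap': 0.09386922989088213}
```

View pics/top0.png

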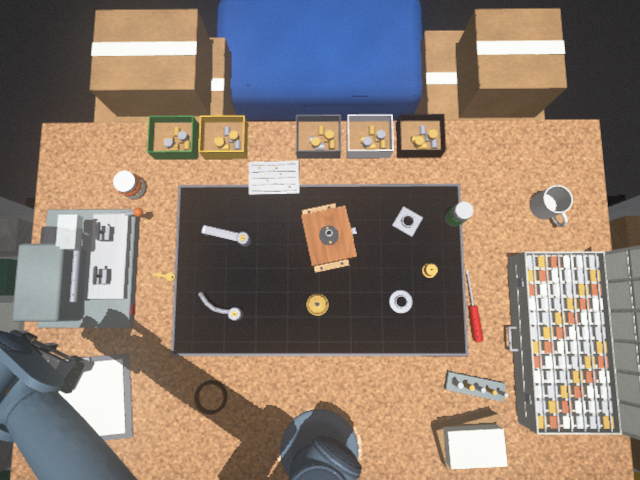

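View pics/side0.png

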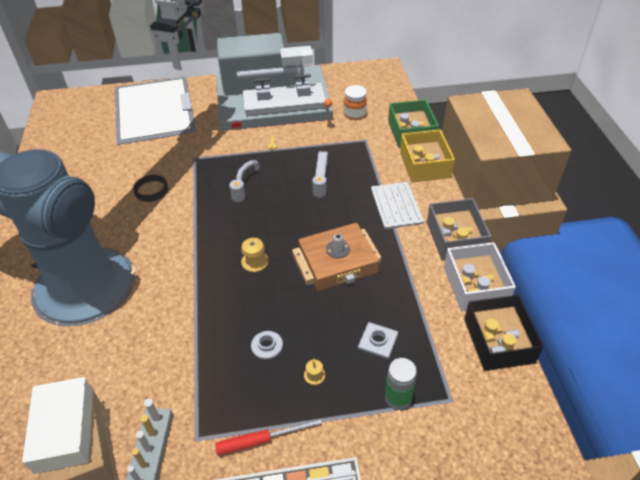

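The top view shows the block at (329,236) with its bolt at (354,231). The square rose is at (408,221), the flat lever runs from its hub at (243,238) to its end at (203,230), and the round lever and round rose are lower down. Next I'll measure these more precisely.

```bash
python3 - <<'E'
import cv2, numpy as np
t=cv2.imread("pics/top0.png"); s=cv2.imread("pics/side0.png")
f=lambda im,x,y,w,h,k:cv2.resize(im[y:y+h,x:x+w],None,fx=k,fy=k,interpolation=cv2.INTER_CUBIC)
a=f(t,190,195,100,75,4);b=f(t,290,195,100,75,4);c=f(t,360,195,100,75,4);d=f(s,290,220,100,75,4)
cv2.imwrite("pics/crop0.png",np.vstack([np.hstack([a,b]),np.hstack([c,d])]))
E
```

```text
(no output)
```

View pics/crop0.png

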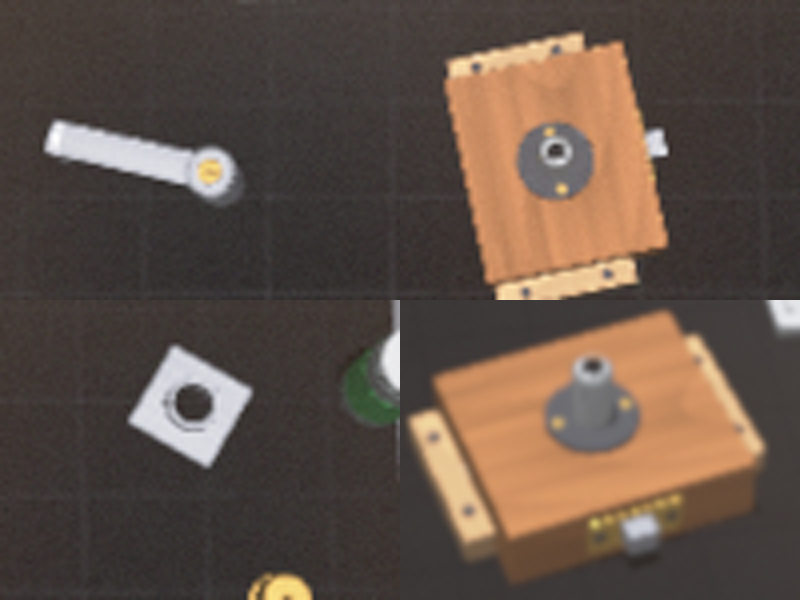

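The crop confirms the objects. The spindle ring sits at about top (328.4,232.4) and side (337.4,236.4), and the rose is rotated about 30°.

```bash
cat > h.py <<'E'
import cv2, numpy as np
from cell import bot
def ray(n,p):
    c=bot.calibration(n);T=c["world_from_camera"];d=T[:3,:3]@np.linalg.solve(c["camera_matrix"],[*p,1.]);return T[:3,3],d
def onz(n,p,z):
    o,d=ray(n,p);return o+d*(z-o[2])/d[2]
def tri(a,b):
    A=np.zeros((3,3));v=np.zeros(3)
    for n,p in(("top",a),("side",b)):
        o,d=ray(n,p);d=d/np.linalg.norm(d);P=np.eye(3)-np.outer(d,d);A+=P;v+=P@o
    return np.linalg.solve(A,v)
def blob(m,box):
    x,y,w,h=box;r=np.zeros_like(m);r[y:y+h,x:x+w]=m[y:y+h,x:x+w]
    return max(cv2.findContours(r,cv2.RETR_EXTERNAL,cv2.CHAIN_APPROX_NONE)[0],key=cv2.contourArea)
def cen(c):
    m=cv2.moments(c);return m["m10"]/m["m00"],m["m01"]/m["m00"]
def masks(im):
    hsv=cv2.cvtColor(im,cv2.COLOR_BGR2HSV)
    return cv2.inRange(hsv,(0,0,110),(179,70,255)),cv2.inRange(hsv,(3,90,90),(17,255,255)) # steel, wood
def edges(n,rect,z):
    b=np.array([onz(n,p,z)[:2] for p in cv2.boxPoints(rect)])
    e=np.diff(np.vstack([b,b[:1]]),axis=0)
    return b.mean(0),np.linalg.norm(e,axis=1),np.degrees(np.arctan2(e[:,1],e[:,0]))
E
cat > m.py <<'E'
from h import *
t=cv2.imread("pics/top0.png");s=cv2.imread("pics/side0.png")
st,wt=masks(t);ss,ws=masks(s)
np.set_printoptions(precision=4,suppress=True)
r=cv2.minAreaRect(blob(st,(385,200,45,42)));print("rose top",r,*edges("top",r,.008))
c=blob(ss,(355,315,48,45));r=cv2.minAreaRect(c);print("rose side",onz("side",cen(c),.006));
c=blob(st,(385,200,45,42));print("rose cen",onz("top",cen(c),.008))
g=cv2.cvtColor(t,cv2.COLOR_BGR2GRAY)
c=blob(wt,(295,195,70,80));r=cv2.minAreaRect(c);print("block",r,*edges("top",r,.044),onz("top",cen(c),.044))
d=cv2.bitwise_not(wt);c=cv2.convexHull(blob(d,(313,218,32,35)));print("disk",cv2.boundingRect(c),onz("top",cen(c),.048))
print("spindle",onz("top",(328.4,232.4),.088),onz("side",(337.4,236.4),.088),tri((328.4,232.4),(337.4,236.4)))
bolt=cen(blob(st,(349,225,10,14)));print("bolt",bolt,onz("top",bolt,.028))
c=blob(st,(195,218,60,32));r=cv2.minAreaRect(c);print("lever",r,*edges("top",r,.045))
hsv=cv2.cvtColor(t,cv2.COLOR_BGR2HSV);y=cv2.inRange(hsv,(15,90,90),(35,255,255))
p=cen(blob(y,(235,228,18,20)));print("hub",p,onz("top",p,.048))
hs=cv2.cvtColor(s,cv2.COLOR_BGR2HSV);y=cv2.inRange(hs,(12,70,90),(35,255,255))
try:
  q=cen(blob(y,(308,170,24,25)));print("hubside",q,onz("side",q,.048),tri(p,q))
except Exception as e:print(e)
print(bot.get_obs()["tool_pos"])
E
python3 m.py
python3 - <<'E'
import cv2,numpy as np,sys
sys.path.insert(0,'.')
from h import *
t=cv2.imread("pics/top0.png");s=cv2.imread("pics/side0.png")
f=lambda im,x,y,w,h,k:cv2.resize(im[y:y+h,x:x+w],None,fx=k,fy=k,interpolation=cv2.INTER_CUBIC)
b=lambda m:cv2.cvtColor(m,cv2.COLOR_GRAY2BGR)
a=f(b(masks(t)[0]),190,195,100,75,4);c=f(b(masks(t)[1]),290,195,100,75,4)
d=f(s,290,140,100,75,4);e=f(s,340,305,100,75,4)
cv2.imwrite("pics/crop1.png",np.vstack([np.hstack([a,c]),np.hstack([d,e])]))
E
```

```text
rose top ((407.1923522949219, 221.03846740722656), (23.690629959106445, 22.94642448425293), 29.744882583618164) [ 0.6343 -0.2596] [0.0688 0.0687 0.0685 0.0683] [ -30.4361 -121.0133  149.215    59.2401]
rose side [ 0.6363 -0.2588  0.006 ]
rose cen [ 0.6341 -0.2596  0.008 ]
block ((328.9881591796875, 236.57012939453125), (64.40367126464844, 47.18004608154297), 77.79953002929688) [ 0.5841 -0.0305] [0.1351 0.1849 0.1324 0.1845] [ -77.7782 -168.7136  102.0763   12.1453] [ 0.5835 -0.0295  0.044 ]
disk (319, 226, 19, 19) [ 0.5873 -0.0286  0.048 ]
spindle [ 0.5875 -0.0284  0.088 ] [ 0.5893 -0.0279  0.088 ] [ 0.5884 -0.0283  0.0883]
bolt (353.5259259259259, 230.17037037037036) [ 0.6041 -0.1014  0.028 ]
lever ((224.55572509765625, 234.68946838378906), (48.02738571166992, 12.517910957336426), 10.175511360168457) [0.5895 0.2661] [0.036  0.1379 0.0358 0.1374] [  -8.1031 -100.4699  171.0355   79.5922]
hub (242.0, 237.25) [0.5814 0.2156 0.048 ]
hubside (318.80555555555554, 178.63888888888889) [0.5829 0.2187 0.048 ] [0.5817 0.2151 0.051 ]
[0.2682 0.5915 0.2215]
```

View pics/crop1.png

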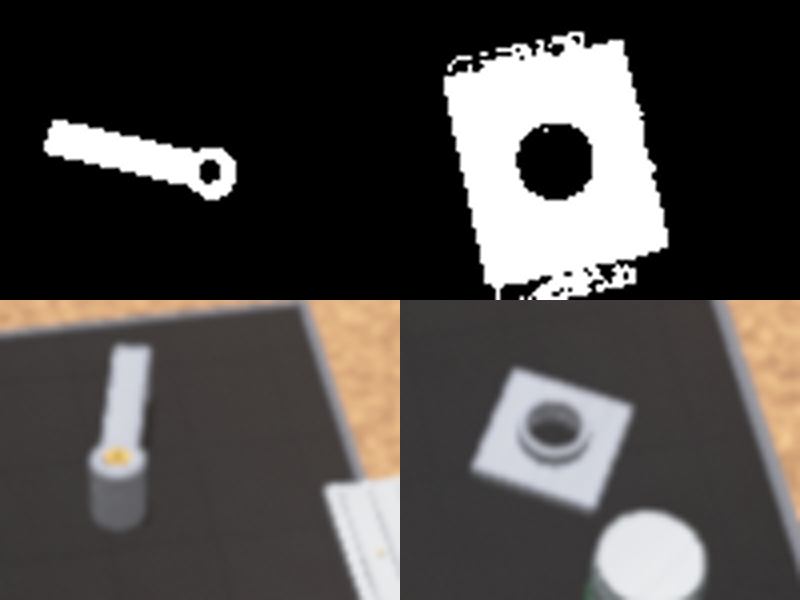

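The masks look clean. The spindle is at about (0.588,-0.028), block y points at about 102°, the rose is at (0.635,-0.259) with yaw -30.8°, and the lever hub is at (0.582,0.216) with its bar at about 79.6°. I'll fly above the rose with yaw 90°.

```bash
cat > go.py <<'E'
import sys,numpy as np
from cell import bot
from scipy.spatial.transform import Rotation as Ro
x,y,z,yaw=map(float,sys.argv[1:5]);o=bot.get_obs();R=Ro.from_euler('xyz',o["orientation"])
d=R.inv().apply(np.array([x,y,z])-o["tool_pos"])
w=(o["orientation"][2]-np.radians(yaw)+np.pi)%(2*np.pi)-np.pi
print("shift",d.round(4),"turn",round(w,4),"dist",np.linalg.norm(d).round(3),"tilt",o["orientation"][:2],"F",o["ft_force"].round(2))
E
python3 go.py .6352 -.2592 .20 90
python3 -c "
from h import *;print(onz('top',(464,210),.11),onz('side',(401,370),.11))"
```

```text
shift [-0.6856 -0.6232  0.0223] turn 1.145 dist 0.927 tilt [-3.13991791e+00 -2.67615300e-04] F [-0.04 -0.03  0.38]
[ 0.64378157 -0.3947492   0.11      ] [ 0.64366374 -0.39553614  0.11      ]
```

The manual's scale: shifts go in shares of 75 cm and turns go in shares of 90 degrees. Converting my numbers, -0.6 m / 0.75 = -0.8, 0.01 m / 0.75 = 0.0133, 1.145 rad / 1.5708 = 0.7289.

Call:
nudge_tcp --steps '[[[-0.04,-0.036,0.0013],0.0318,0.07],[[-0.08,-0.072,0.0027],0.0637,0.07],[[-0.12,-0.1093,0.004],0.1273,0.07],[[-0.16,-0.1453,0.0053],0.191,0.07],[[-0.2,-0.1813,0.0067],0.2546,0.07],[[-0.24,-0.2187,0.008],0.3183,0.07],[[-0.28,-0.2547,0.0093],0.382,0.07],[[-0.32,-0.2907,0.0107],0.4456,0.07],[[-0.36,-0.3267,0.012],0.5093,0.07],[[-0.4,-0.364,0.0133],0.573,0.07],[[-0.44,-0.4,0.0147],0.6366,0.07],[[-0.48,-0.436,0.016],0.7003,0.07],[[-0.52,-0.4733,0.0173],0.7289,0.07],[[-0.56,-0.5093,0.0187],0.7289,0.07],[[-0.6,-0.5453,0.02],0.7289,0.07],[[-0.64,-0.5813,0.0213],0.7289,0.07],[[-0.68,-0.6187,0.0227],0.7289,0.07],[[-0.72,-0.6547,0.024],0.7289,0.07],[[-0.76,-0.6907,0.024],0.7289,0.07],[[-0.8,-0.7267,0.0253],0.7289,0.07]]'

```text
clock: 1.77
tool_pos: [0.59, -0.1542, 0.203]
orientation: [-3.141, -0.0, 1.57]
ft_force: [0.3, 0.4, -0.6]
finger_gap: 0.0698
grasp_force: 0.0
```

```bash
python3 go.py .6352 -.2592 .08 90
```

```text
shift [-0.1051  0.0453  0.123 ] turn -0.0004 dist 0.168 tilt [-3.14107676e+00 -3.58359387e-04] F [ 0.28  0.42 -0.57]
```

Scaled: 0.123 m / 0.75 = 0.164, 0.115 m / 0.75 = 0.1533.

Call:
nudge_tcp --steps '[[[-0.0467,0.02,0.0133],0,0.07],[[-0.0933,0.04,0.04],0,0.07],[[-0.1267,0.0547,0.08],0,0.07],[[-0.14,0.0604,0.12],0,0.07],[[-0.14,0.0604,0.1533],0,0.07],[[-0.14,0.0604,0.164],0,0.07],[[-0.14,0.0604,0.164],0,0.07],[[-0.14,0.0604,0.164],0,0.07]]'

```text
clock: 2.43
tool_pos: [0.6353, -0.2568, 0.081]
orientation: [3.141, -0.0, 1.571]
ft_force: [-0.4, 0.8, -0.5]
finger_gap: 0.0699
grasp_force: 0.0
```

```bash
python3 go.py .6352 -.2592 .0275 90
python3 - <<'E'
from h import *
t=bot.grab_frame("top")[:,:,::-1];s=bot.grab_frame("side")[:,:,::-1]
f=lambda im,x,y,w,h,k:cv2.resize(im[y:y+h,x:x+w],None,fx=k,fy=k,interpolation=cv2.INTER_CUBIC)
cv2.imwrite("pics/d.png",np.hstack([f(t,370,180,80,100,5),f(s,330,270,80,100,5)]))
E
```

```text
shift [-0.0024 -0.0001  0.0535] turn 0.0005 dist 0.054 tilt [ 3.14149329e+00 -4.47300792e-07] F [-0.44  0.82 -0.45]
```

View pics/d.png

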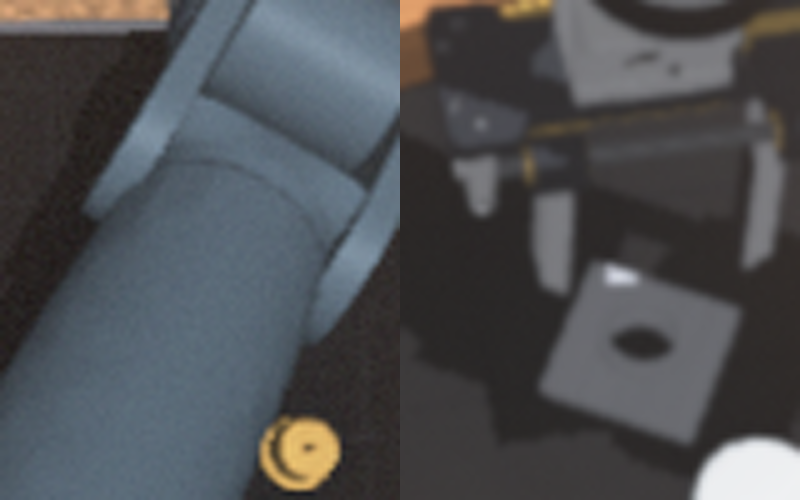

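The side view shows the open fingers straddling the rose's hole, at (640,345) in the crop. I'll descend and grip.

Scaled: 0.048 m / 0.75 = 0.064, 0.04 m / 0.75 = 0.0533.

Call:
nudge_tcp --steps '[[[0,0,0.0267],0,0.07],[[0,0,0.0533],0,0.07],[[0,0,0.064],0,0.07],[[0,0,0.064],0,0.07],[[0,0,0.064],0,0.07]]'

```text
clock: 2.95
tool_pos: [0.6357, -0.2572, 0.0337]
orientation: [3.14, 0.001, 1.571]
ft_force: [-0.4, -0.9, 0.9]
finger_gap: 0.0703
grasp_force: 0.0
```

```bash
python3 go.py .6352 -.2592 .0275 90
```

```text
shift [-0.0019 -0.0005  0.0062] turn 0.0003 dist 0.006 tilt [3.14043151e+00 7.03652886e-04] F [-0.37 -0.88  0.86]
```

Scaled: 0.0062 m / 0.75 = 0.0083, 0.003 m / 0.75 = 0.004.

Call:
nudge_tcp --steps '[[[-0.0013,-0.0004,0.004],0,0.07],[[-0.0025,-0.0007,0.0083],0,0.07],[[-0.0025,-0.0007,0.0083],0,0.07],[[-0.0025,-0.0007,0.0083],0,0.03],[[-0.0025,-0.0007,0.0083],0,0.03],[[-0.0025,-0.0007,0.0083],0,0.03],[[-0.0025,-0.0007,0.0083],0,0.03],[[-0.0025,-0.0007,0.0083],0,0.03],[[-0.0025,-0.0007,0.0083],0,0.03],[[-0.0025,-0.0007,0.0083],0,0.03]]' --grip_force 20

```text
clock: 3.78
tool_pos: [0.6347, -0.2591, 0.0263]
orientation: [3.141, 0.0, 1.571]
ft_force: [0.3, 0.3, -0.3]
finger_gap: 0.0376
grasp_force: 20.0
```

```bash
python3 go.py .6352 -.2592 .16 90
```

```text
shift [-1.000e-04  6.000e-04 -1.337e-01] turn 0.0001 dist 0.134 tilt [3.14148050e+00 4.49756576e-05] F [ 0.31  0.34 -0.28]
```

Scaled: 0.2309 m / 0.75 = 0.3079, 0.225 m / 0.75 = 0.3, -0.75 rad / 1.5708 = -0.4775.

Call:
nudge_tcp --steps '[[[0,0,-0.0267],0,0.03],[[0,0,-0.0667],0,0.03],[[0,0,-0.1067],0,0.03],[[0.0267,-0.0053,-0.14],-0.0382,0.03],[[0.06,-0.012,-0.16],-0.0891,0.03],[[0.0933,-0.0187,-0.1667],-0.1401,0.03],[[0.1267,-0.0253,-0.1667],-0.191,0.03],[[0.16,-0.032,-0.1667],-0.2419,0.03],[[0.1933,-0.0387,-0.1667],-0.2928,0.03],[[0.2267,-0.0453,-0.1667],-0.3438,0.03],[[0.26,-0.052,-0.1667],-0.3947,0.03],[[0.2867,-0.0573,-0.1667],-0.4456,0.03],[[0.3,-0.0613,-0.1667],-0.4711,0.03],[[0.3079,-0.0617,-0.1667],-0.4775,0.03],[[0.3079,-0.0617,-0.1667],-0.4775,0.03],[[0.3079,-0.0617,-0.1667],-0.4775,0.03]]'

```text
clock: 5.12
tool_pos: [0.5885, -0.0288, 0.1513]
orientation: [-3.141, 0.0, 2.32]
ft_force: [0.5, -0.2, -0.8]
finger_gap: 0.0373
grasp_force: 20.0
```

```bash
python3 go.py .5884 -.0283 .135 133
python3 - <<'E'
from h import *
t=bot.grab_frame("top")[:,:,::-1];s=bot.grab_frame("side")[:,:,::-1]
f=lambda im,x,y,w,h,k:cv2.resize(im[y:y+h,x:x+w],None,fx=k,fy=k,interpolation=cv2.INTER_CUBIC)
cv2.imwrite("pics/e.png",np.hstack([f(t,280,180,80,100,5),f(s,290,170,80,100,5)]));cv2.imwrite("pics/e_s.png",s)
E
```

```text
shift [0.0005 0.0003 0.0163] turn -0.0018 dist 0.016 tilt [-3.14139549e+00  4.24183992e-04] F [ 0.49 -0.21 -0.77]
```

View pics/e.png

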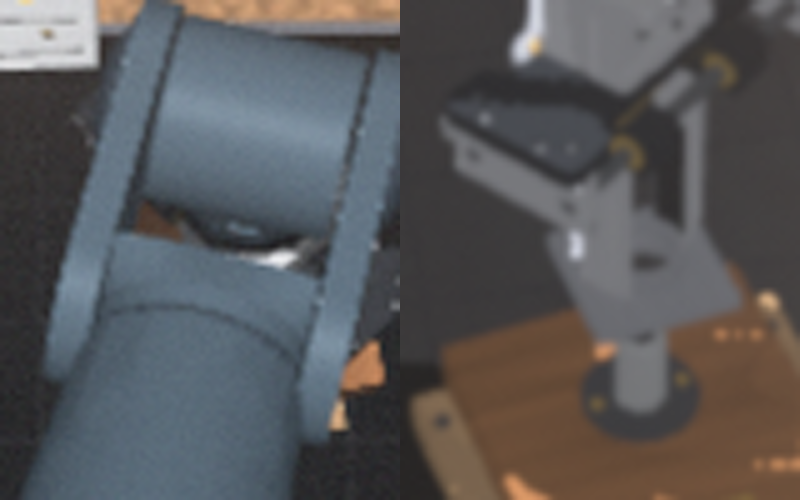

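```bash
python3 -c "
from h import *
for p in [(339-.4,224-.4),(319.2,217.6),(358,229.6),(330.6,237.6)]: print(onz('side',p,.133))"
```

```text
[ 0.59112918 -0.03182713  0.133     ]
[ 0.55182176 -0.00633353  0.133     ]
[ 0.62964634 -0.05680819  0.133     ]
[ 0.56700748 -0.07042444  0.133     ]
```

The side view shows the rose above the spindle (640,370 in the crop) with its edges parallel to the block. I'll lower it to just above the tip and check alignment there.

Scaled: 0.032 m / 0.75 = 0.0427, 0.02 m / 0.75 = 0.0267.

Call:
nudge_tcp --steps '[[[0.0004,0,0.0133],0,0.03],[[0.0007,0.0004,0.0267],0,0.03],[[0.0007,0.0004,0.0427],0,0.03],[[0.0007,0.0004,0.0427],0,0.03],[[0.0007,0.0004,0.0427],0,0.03],[[0.0007,0.0004,0.0427],0,0.03]]'

```text
clock: 5.72
tool_pos: [0.5881, -0.0277, 0.1189]
orientation: [-3.141, -0.0, 2.321]
ft_force: [-0.5, 0.4, -1.7]
finger_gap: 0.0377
grasp_force: 20.0
```

```bash
python3 go.py .5884 -.0283 .0743 133
python3 - <<'E'
from h import *
s=bot.grab_frame("side")[:,:,::-1];cv2.imwrite("pics/f_s.png",s)
c=s[200:260,300:380];c=cv2.resize(c,None,fx=10,fy=10,interpolation=cv2.INTER_CUBIC)
cv2.imwrite("pics/f.png",cv2.convertScaleAbs(c,alpha=1.7))
E
```

```text
shift [-0.0007 -0.0002  0.0446] turn -0.0007 dist 0.045 tilt [-3.14130738e+00 -4.57364065e-04] F [-0.5   0.44 -1.75]
```

View pics/f.png

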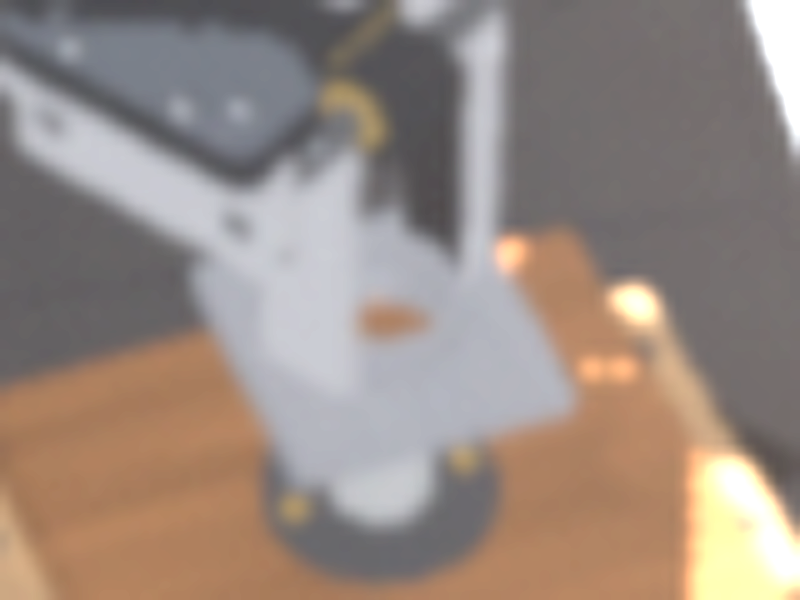

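```bash
python3 -c "
from h import *
L=onz('side',(319.2,226.7),.099);R=onz('side',(357.2,239.9),.097);print((L+R)/2,np.linalg.norm(L-R))"
```

```text
[ 0.59068239 -0.02775532  0.098     ] 0.0936723756649634
```

Rose and spindle agree to about 1.5 mm in the side view: the rose centre is (0.5907,-0.0278) and the spindle is (0.5893,-0.0279). I'll lower gently.

Call:
nudge_tcp --steps '[[[0,-0.0008,0.004],0,0.03],[[0,-0.0008,0.008],0,0.03],[[0,-0.0008,0.0133],0,0.03],[[0,-0.0008,0.0187],0,0.03],[[0,-0.0008,0.024],0,0.03],[[0,-0.0008,0.0293],0,0.03],[[0,-0.0008,0.0293],0,0.03]]'

```text
clock: 6.35
tool_pos: [0.587, -0.0279, 0.096]
orientation: [-3.14, -0.002, 2.321]
ft_force: [-0.7, 0.0, -2.1]
finger_gap: 0.0378
grasp_force: 20.0
```

```bash
python3 go.py .5880 -.0283 .0743 133
```

```text
shift [-0.001   0.0005  0.0217] turn -0.0005 dist 0.022 tilt [-3.14046932e+00 -1.68456399e-03] F [-0.72  0.03 -2.09]
```

The rose is over the spindle with no contact force. I'll continue down to seat it.

Scaled: 0.0215 m / 0.75 = 0.0287, 0.0205 m / 0.75 = 0.0273.

Call:
nudge_tcp --steps '[[[0,0,0.0067],0,0.03],[[0,0,0.0133],0,0.03],[[0,0,0.0187],0,0.03],[[0,0,0.0227],0,0.03],[[0,0,0.0253],0,0.03],[[0,0,0.0273],0,0.03],[[0,0,0.0287],0,0.03],[[0,0,0.0287],0,0.03]]'

```text
clock: 7.02
tool_pos: [0.5877, -0.028, 0.0756]
orientation: [-3.141, -0.0, 2.321]
ft_force: [-0.0, -0.1, -1.6]
finger_gap: 0.038
grasp_force: 20.0
```

```bash
python3 go.py .5880 -.0283 .0743 133
```

```text
shift [-0.0004  0.      0.0013] turn -0.0005 dist 0.001 tilt [-3.14146726e+00 -1.31021092e-04] F [-0.02 -0.11 -1.56]
```

Scaled: 0.0015 m / 0.75 = 0.002, 0.001 m / 0.75 = 0.0013.

Call:
nudge_tcp --steps '[[[0,0,0.0013],0,0.03],[[0,0,0.002],0,0.03],[[0,0,0.002],0,0.03],[[0,0,0.002],0,0.03]]'

```text
clock: 7.35
tool_pos: [0.5878, -0.0281, 0.0743]
orientation: [3.142, 0.0, 2.321]
ft_force: [0.0, 0.0, -0.9]
finger_gap: 0.0377
grasp_force: 20.0
```

Scaled: -0.125 m / 0.75 = -0.1667, -0.12 m / 0.75 = -0.16.

Call:
nudge_tcp --steps '[[[0,0,0],0,0.045],[[0,0,0],0,0.06],[[0,0,0],0,0.07],[[0,0,0],0,0.07],[[0,0,0],0,0.07],[[0,0,0],0,0.07],[[0,0,-0.0133],0,0.07],[[0,0,-0.04],0,0.07],[[0,0,-0.08],0,0.07],[[0,0,-0.12],0,0.07],[[0,0,-0.16],0,0.07],[[0,0,-0.1667],0,0.07],[[0,0,-0.1667],0,0.07]]'

```text
clock: 8.43
tool_pos: [0.5894, -0.0284, 0.2027]
orientation: [3.138, 0.005, 2.321]
ft_force: [-0.4, -0.2, -0.7]
finger_gap: 0.0703
grasp_force: 0.0
```

```bash
python3 - <<'E'
from h import *
t=cv2.imread("pics/top0.png")
c=blob(masks(t)[0],(195,218,60,32)).reshape(-1,2).astype(float)
# bar centre line: only bar outline pixels (cols 206-230), at z=.043
b=c[(c[:,0]>207)&(c[:,0]<228)];w=np.array([onz("top",p,.043)[:2] for p in b])
up=w[b[:,1]<234-.0+ (b[:,0]-224)*.19];lo=w[b[:,1]>=234+(b[:,0]-224)*.19]
for e in(up,lo):
    k=np.polyfit(e[:,1],e[:,0],1);print(90-np.degrees(np.arctan(k[0])),np.polyval(k,.2505))
E
python3 go.py .589 .2505 .15 79.6
```

```text
76.71250935544762 0.600722329299477
76.96219006576807 0.5774944750295247
shift [0.2046 0.1896 0.0523] turn 0.9316 dist 0.284 tilt [3.13816289 0.00521775] F [-0.39 -0.19 -0.73]
```

The bar angle from both bar edges is 76.8°, so the balance point is at about (0.590,0.2504). I'll go there at height 0.12.

Scaled: 0.2045 m / 0.75 = 0.2727, 0.12 m / 0.75 = 0.16, 0.9805 rad / 1.5708 = 0.6242.

Call:
nudge_tcp --steps '[[[0.0267,0.0253,0],0.0573,0.07],[[0.06,0.056,0],0.121,0.07],[[0.0933,0.0867,0],0.1846,0.07],[[0.1267,0.1173,0],0.2483,0.07],[[0.16,0.148,0.0133],0.3119,0.07],[[0.1933,0.1787,0.0333],0.3756,0.07],[[0.2267,0.2093,0.0533],0.4393,0.07],[[0.2533,0.2347,0.08],0.5029,0.07],[[0.2667,0.248,0.0933],0.5666,0.07],[[0.2727,0.2529,0.1067],0.6239,0.07],[[0.2727,0.2529,0.1097],0.6242,0.07],[[0.2727,0.2529,0.1097],0.6242,0.07],[[0.2727,0.2529,0.1097],0.6242,0.07]]'

```text
clock: 9.52
tool_pos: [0.5868, 0.2502, 0.1163]
orientation: [-3.14, 0.001, 1.342]
ft_force: [0.5, 0.2, -0.7]
finger_gap: 0.0698
grasp_force: 0.0
```

```bash
python3 - <<'E'
from h import *
np.set_printoptions(precision=4,suppress=True)
t=bot.grab_frame("top")[:,:,::-1].copy();s=bot.grab_frame("side")[:,:,::-1].copy()
f=lambda im,x,y,w,h,k:cv2.resize(im[y:y+h,x:x+w],None,fx=k,fy=k,interpolation=cv2.INTER_CUBIC)
cv2.imwrite("pics/g.png",np.hstack([f(t,290,195,80,80,5),f(s,280,130,80,80,5)]))
cv2.imwrite("pics/g_s.png",s)
r=cv2.minAreaRect(blob(masks(t)[0],(313,218,34,35)));print(r,*edges("top",r,.056))
E
python3 go.py .5899 .2504 .036 76.8
```

```text
((328.40972900390625, 234.41217041015625), (23.88631820678711, 23.956159591674805), 77.90524291992188) [ 0.5875 -0.0288] [0.0676 0.068  0.0671 0.0679] [ -77.927  -168.6044  102.0198   11.8318]
shift [0.0007 0.0021 0.0815] turn 0.0 dist 0.082 tilt [ 3.14084283e+00 -2.61300252e-04] F [ 0.58  0.   -0.19]
```

View pics/g.png

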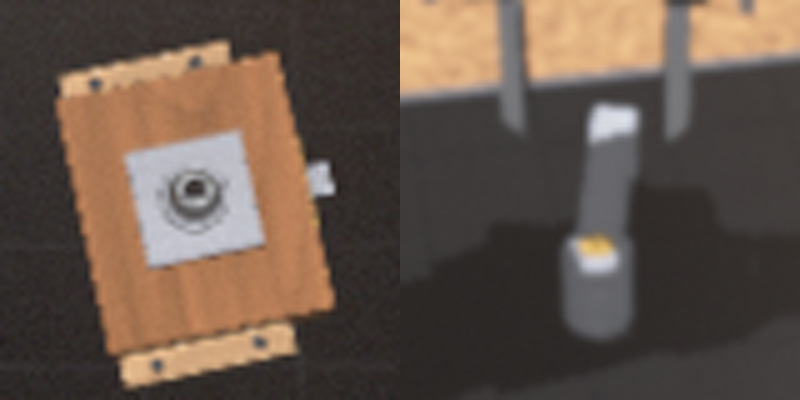

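The rose is seated and square: centre (0.5875,-0.0288) with sides at about 12°. The fingers straddle the bar, so I'll descend and grip it.

Scaled: 0.081 m / 0.75 = 0.108, 0.075 m / 0.75 = 0.1.

Call:
nudge_tcp --steps '[[[0.0009,0.0013,0.0267],0,0.07],[[0.0009,0.0027,0.0533],0,0.07],[[0.0009,0.0028,0.08],0,0.07],[[0.0009,0.0028,0.1],0,0.07],[[0.0009,0.0028,0.108],0,0.07],[[0.0009,0.0028,0.108],0,0.07],[[0.0009,0.0028,0.108],0,0.07]]'

```text
clock: 10.2
tool_pos: [0.5899, 0.251, 0.0366]
orientation: [3.141, -0.0, 1.34]
ft_force: [0.3, 0.1, -0.1]
finger_gap: 0.0699
grasp_force: 0.0
```

```bash
python3 go.py .5899 .2504 .036 76.8
```

```text
shift [-0.0006  0.0002  0.0006] turn -0.0002 dist 0.001 tilt [ 3.14086152e+00 -3.54004633e-04] F [ 0.28  0.11 -0.14]
```

Scaled: -0.14 m / 0.75 = -0.1867, -0.12 m / 0.75 = -0.16.

Call:
nudge_tcp --steps '[[[0,0,0],0,0.04],[[0,0,0],0,0.02],[[0,0,0],0,0.01],[[0,0,0],0,0.01],[[0,0,0],0,0.01],[[0,0,0],0,0.01],[[0,0,0],0,0.01],[[0,0,-0.0053],0,0.01],[[0,0,-0.02],0,0.01],[[0,0,-0.0467],0,0.01],[[0,0,-0.08],0,0.01],[[0,0,-0.12],0,0.01],[[0,0,-0.16],0,0.01],[[0,0,-0.1867],0,0.01],[[0,0,-0.1867],0,0.01],[[0,0,-0.1867],0,0.01]]' --grip_force 50

```text
clock: 11.53
tool_pos: [0.5896, 0.2512, 0.1769]
orientation: [3.14, -0.001, 1.34]
ft_force: [0.4, 0.3, -4.4]
finger_gap: 0.0236
grasp_force: 50.0
```

```bash
python3 go.py .5807 .0062 .176 102.2; python3 - <<'E'
from h import *
s=bot.grab_frame("side")[:,:,::-1].copy()
cv2.imwrite("pics/h.png",cv2.resize(s[60:210,260:410],None,fx=4,fy=4,interpolation=cv2.INTER_CUBIC))
E
```

```text
shift [-0.2406  0.0473  0.0008] turn -0.4434 dist 0.245 tilt [ 3.13992693e+00 -8.29763143e-04] F [ 0.41  0.26 -4.42]
```

View pics/h.png

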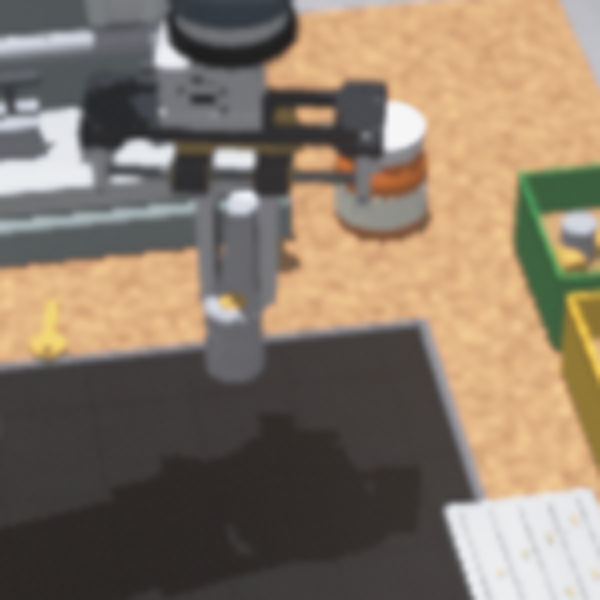

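The lever is lifted and level, with its hub upright at about (235,340) in the crop. I'll swing it over the spindle.

Scaled: -0.2405 m / 0.75 = -0.3207, -0.236 m / 0.75 = -0.3147, -0.4434 rad / 1.5708 = -0.2823.

Call:
nudge_tcp --steps '[[[-0.0133,0.0027,0],-0.0127,0.01],[[-0.04,0.008,0],-0.0382,0.01],[[-0.0733,0.0147,0],-0.0637,0.01],[[-0.1067,0.0213,0],-0.0955,0.01],[[-0.14,0.028,0],-0.1273,0.01],[[-0.1733,0.0347,0],-0.1592,0.01],[[-0.2067,0.04,0],-0.191,0.01],[[-0.24,0.0467,0],-0.2228,0.01],[[-0.2733,0.0533,0],-0.2546,0.01],[[-0.3,0.0587,0],-0.2737,0.01],[[-0.3147,0.0613,0],-0.2823,0.01],[[-0.3207,0.0631,0],-0.2823,0.01],[[-0.3207,0.0631,0],-0.2823,0.01],[[-0.3207,0.0631,0],-0.2823,0.01]]'

```text
clock: 12.75
tool_pos: [0.5796, 0.0067, 0.1744]
orientation: [-3.139, -0.002, 1.783]
ft_force: [0.1, 0.8, -4.8]
finger_gap: 0.0234
grasp_force: 50.0
```

```bash
python3 go.py .5805 .0065 .1466 102.2
```

```text
shift [-0.0004  0.0009  0.0278] turn -0.0005 dist 0.028 tilt [-3.13911145e+00 -1.50328224e-03] F [ 0.09  0.75 -4.85]
```

Scaled: 0.0275 m / 0.75 = 0.0367, 0.026 m / 0.75 = 0.0347.

Call:
nudge_tcp --steps '[[[0,0.0007,0.0067],0,0.01],[[-0.0005,0.0011,0.0147],0,0.01],[[-0.0005,0.0011,0.0227],0,0.01],[[-0.0005,0.0011,0.0293],0,0.01],[[-0.0005,0.0011,0.0347],0,0.01],[[-0.0005,0.0011,0.0367],0,0.01],[[-0.0005,0.0011,0.0367],0,0.01],[[-0.0005,0.0011,0.0367],0,0.01],[[-0.0005,0.0011,0.0367],0,0.01]]'

```text
clock: 13.5
tool_pos: [0.5816, 0.0059, 0.1488]
orientation: [3.141, 0.0, 1.784]
ft_force: [0.3, 0.2, -4.3]
finger_gap: 0.0234
grasp_force: 50.0
```

```bash
python3 go.py .5805 .0065 .1466 102.2; python3 - <<'E'
from h import *
t=bot.grab_frame("top")[:,:,::-1].copy();s=bot.grab_frame("side")[:,:,::-1].copy()
cv2.imwrite("pics/i_t.png",t);cv2.imwrite("pics/i_s.png",s)
f=lambda im,x,y,w,h,k:cv2.resize(im[y:y+h,x:x+w],None,fx=k,fy=k,interpolation=cv2.INTER_CUBIC)
cv2.imwrite("pics/i.png",np.hstack([f(s,295,170,80,120,5),f(t,280,180,80,120,5)]))
E
```

```text
shift [ 0.0009 -0.0009  0.0022] turn -0.0001 dist 0.003 tilt [3.14091658e+00 2.99173639e-04] F [ 0.32  0.23 -4.3 ]
```

View pics/i.png

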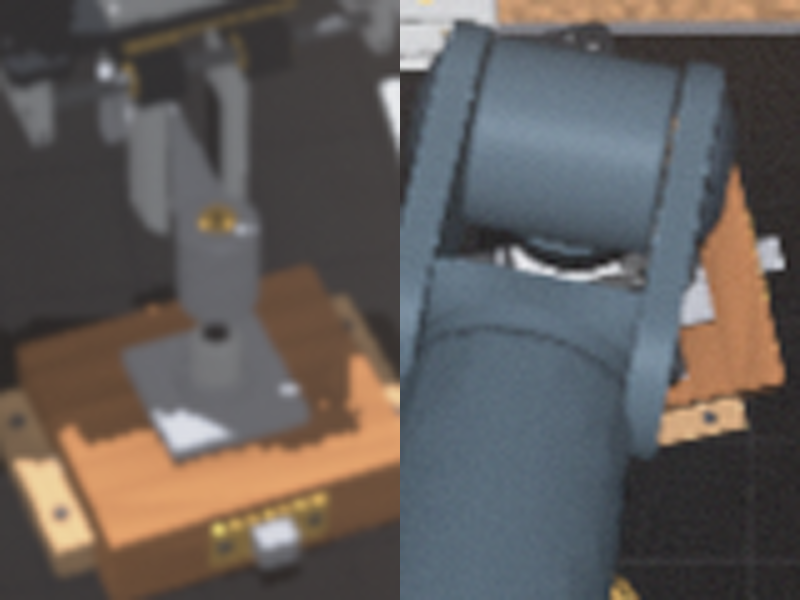

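The hub sits right above the spindle: screw at (217,219) in the crop and spindle end at (216,332). The rose is still seated and the bar points away from the bolt. A quick numeric check comes next.

Scaled: 0.001 m / 0.75 = 0.0013, -0.0005 m / 0.75 = -0.0007.

```bash
python3 -c "
from h import *
for p,z in (((338.0,213.4),.160),((337.8,235.9),.088)): print(onz('side',p,z))"
```

```text
[ 0.5904791  -0.02709576  0.16      ]
[ 0.59045314 -0.02653699  0.088     ]
```

Call:
nudge_tcp --steps '[[[0.0007,-0.0007,0.0013],0,0.01],[[0.0007,-0.0007,0.0013],0,0.01],[[0.0007,-0.0007,0.0013],0,0.01],[[0.0007,-0.0007,0.0013],0,0.01],[[0.0007,-0.0007,0.0013],0,0.01],[[0.0007,-0.0007,0.0013],0,0.01]]'

```text
clock: 14.1
tool_pos: [0.5807, 0.0063, 0.1475]
orientation: [3.142, 0.0, 1.784]
ft_force: [-0.3, 0.2, -4.7]
finger_gap: 0.0236
grasp_force: 50.0
```

Aligned within about 1 mm, with the mouth at about 0.111 m. I'm handing it in.

```bash
python3 -c "
from cell import bot
print(bot.finish_job())"
```

```text
the job is handed in; nothing more can be done
None
```

The square rose is seated and square on the mounting plate. The flat-bar lever is held level about 2 cm above the spindle, in line with it and with its grip pointing away from the bolt, and the job was handed in at 14.1 s; no verdict was returned.

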